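Line up the quarter-turn fastener and hold the access panel home

ROBOT

A 6-joint arm with a two-finger parallel gripper is mounted at the origin on the work surface. World frame = base frame: x ahead of the robot, y to its left, z up, the work surface at z = 0. Lengths are in m, angles in rad, forces in N, time in s.
With the tool pointing down it reaches from about 0.35 to 0.925 m from the base axis. Payload 6.4 kg.
Tool frame: the origin (TCP) lies at the very end of the fingers, on their centre line; the grasp point (between the pads) lies 19 mm behind it; x points along the fingers, y is the direction in which the jaws open and shut, and the axes are right-handed (so a half turn about x gives the same grasp; the last joint's range is limited). The gripper opens to 85 mm and grips with 20 to 120 N. Pads are 22 mm wide; open, the fingers measure 114 mm over their backs; the gripper's body (76 mm by 85 mm) begins 54 mm behind the grasp point. The pads swing forward as they close: fully open they stand 13 mm farther back than shut.
Start: joints at [0.974, 0.245, 1.558, -0, 1.339, -0.174], TCP at [0.267, 0.593, 0.231] pointing down, gripper open.
Joint ranges: [-3.13, 3.13], [-1.02, 2.26], [0.13, 2.54], [-0.95, 4.09], [0.21, 2.88], [-2.74, 2.74]. Speed limits (rad/s): [2.57, 2.57, 3.14, 3.14, 3.14, 3.14].

INTERFACE

Orientations are given as a unit quaternion [x, y, z, w].
In Python, from rig import r gives the robot as it stands. The module is installed in compiled form; this text tells all that it offers.
- The arm moves only by the shell command python3 -m inch 'ROWS' [FORCE]. ROWS is text: rows parted by semicolons, each of 5 numbers parted by spaces: the shift along the world's x, y, z normalised to -1 to 1, where 1 is 6 cm, then the turn about the world's z normalised to -1 to 1, where 1 is 10 degrees, then the opening in per cent of the stroke, from 0 (shut) to 100 (fully open). In form: tx ty tz turn hand; .... A call has 1 to 12 rows; each row shifts and turns the commanded pose from where the row before left it; what a row does not reach is not made up. A row lasts 1/8 s, in which the tool goes at most 62.5 mm and 10.7 degrees, less where a joint would pass 70% of its speed; a pose out of reach is approached as far as the arm can. A call with a number of a shift or a turn outside -1 to 1 is refused whole. A call with a gripper value outside its range is refused whole. The fingers move at their own pace and stop on an object; FORCE is the grip in N (left out, the last holds). Time passes only in rows, so rows that do not move let the fingers close. It gives the time, the measured TCP pose, the force and the opening at its end, in the units of the state.
- r.get_obs(): the state, without advancing time (a new reading comes with each control period).
- r.camera(name): name is "scene" or "top" or "wrist"; returns a dict with "color" (420x560x3 uint8, blue, green, red), "vfov" (degrees; the focal length in pixels is half the picture's height over the tangent of half this angle, whatever the lens; pixels are square), "cx", "cy" (the principal point, pixels), "world_to_cam" (4x4, takes a point from world to camera coordinates); the wrist camera has in their place "tool_from_camera" (4x4, takes a point from camera to tool coordinates, whose origin is the TCP and whose axes are the tool frame's). Camera axes: x right, y up, looking along -z (the intrinsics and any distortion apply to the point x, -y, -z); pixel columns grow to the right and rows downward; lengths in m; the calibration is good to about 2 mm. A picture is of the moment at which its call begins: read the wrist's pose just before it. There is no depth.
- r.sign_off(): hands the job in, once; it reports no verdict.
The state is a dict: "t": time; "joints": joint angles; "dq": joint speeds; "joint_efforts": joint torques, N m; "eef_pos": TCP position; "tcp_rot": TCP orientation; "wrist_force": force on the tool from outside, world axes, zero at the start; "wrist_torque": the same for the moment, N m; "finger_gap": finger opening in m.
Only numpy, scipy, OpenCV 4.12 (cv2) and the standard library are available. Lean on these libraries where they do the work, as an engineer would, in place of code of your own. Each camera call takes 0.05 s, during which the arm holds its last target.

TASK

One of the two fluidics modules has its access panel standing proud of its rim, with no screws in its corners and its quarter-turn fastener off its mark; the other is already screwed down, so leave that one and the things lying about alone. Turn the loose panel's fastener until its slot lines up with the two index ribs on the panel, and only then press the panel fully home, flush with the frame. Finish while still holding it pressed home with the gripper, so that a colleague can fit the screws: it springs up if let go.

Things in the scene. Friction and masses are not known exactly. Their poses are not given: they have to be found in the camera images.
- unit_1: One of two like fluidics modules: a blue box 160 (x) x 140 (y) x 92 mm high, fixed to the bench, with an access panel in its top. Origin: centre of its underside; x = long side, away from the vents; z up. A panel with four steel screw heads in its corners is screwed down and stays home; one with four empty corner holes is pushed up by its sponge seal.
- rim_1 (a point): Centre of the module's top, level with the top of its fixed grey rim (14 mm wide, round the panel), 92 mm above the bench. Under the fastener a cross pin meets the frame after about 1.5 mm of panel travel, unless the wing is in line with the ribs within about 0.17 rad: only then can the panel go home.
- panel_1 (a joint): Aluminium access panel, plate 128 x 108 mm, centred on the module, sliding straight up and down (m): 0 = raised, plate top 8 mm above the rim (100 mm above the bench); 0.008 = home, plate top flush with the rim. Unscrewed, about 5 N starts it down, about 12 N holds it home, and it rises when let go.
- wing_1 (a joint): Quarter-turn fastener in the panel, turning about the vertical (rad, positive = anticlockwise from above): 0 = its slot, cut along the wing, is in line with the two ribs, along the module's x. Turns from -0.9 to 1.6, friction 0.06 N m, no click or stop at 0; stays where left; rides with the panel.
- wingtop_1 (a point): Centre of the top of the fastener's steel wing: upright bar 36 long x 10 thick x 23 mm high on a disc 24 mm across, 3 mm high. Lies on the turning axis, 26 mm above the plate, 22 mm to -x of the module's centre. Its x axis runs along the wing and turns with it. Two ribs (16 x 5 x 3 mm high) lie 23 to 39 mm either side of the axis.
- pad_1 (a point): Centre of the top of the flat round black press pad on the panel, 32 mm across, 2 mm above the plate, 42 mm towards +x from the module's centre; it rides with the panel.
- unit_2: One of two like fluidics modules: a blue box 160 (x) x 140 (y) x 92 mm high, fixed to the bench, with an access panel in its top. Origin: centre of its underside; x = long side, away from the vents; z up. A panel with four steel screw heads in its corners is screwed down and stays home; one with four empty corner holes is pushed up by its sponge seal.
- rim_2 (a point): Centre of the module's top, level with the top of its fixed grey rim (14 mm wide, round the panel), 92 mm above the bench. Under the fastener a cross pin meets the frame after about 1.5 mm of panel travel, unless the wing is in line with the ribs within about 0.17 rad: only then can the panel go home.
- panel_2 (a joint): Aluminium access panel, plate 128 x 108 mm, centred on the module, sliding straight up and down (m): 0 = raised, plate top 8 mm above the rim (100 mm above the bench); 0.008 = home, plate top flush with the rim. Unscrewed, about 5 N starts it down, about 12 N holds it home, and it rises when let go.
- wing_2 (a joint): Quarter-turn fastener in the panel, turning about the vertical (rad, positive = anticlockwise from above): 0 = its slot, cut along the wing, is in line with the two ribs, along the module's x. Turns from -0.9 to 1.6, friction 0.06 N m, no click or stop at 0; stays where left; rides with the panel.
- wingtop_2 (a point): Centre of the top of the fastener's steel wing: upright bar 36 long x 10 thick x 23 mm high on a disc 24 mm across, 3 mm high. Lies on the turning axis, 26 mm above the plate, 22 mm to -x of the module's centre. Its x axis runs along the wing and turns with it. Two ribs (16 x 5 x 3 mm high) lie 23 to 39 mm either side of the axis.
- pad_2 (a point): Centre of the top of the flat round black press pad on the panel, 32 mm across, 2 mm above the plate, 42 mm towards +x from the module's centre; it rides with the panel.
- jar: Bystander: amber jar with white cap, 60 mm across, 85 mm high, loose; origin at the centre of its underside.
- tipbox: Bystander: blue box with clear lid, 122 x 84 x 73 mm high, loose; origin at the centre of its underside.
- timer: Bystander: white digital timer lying flat, 85 x 62 x 18 mm, loose; origin at the centre of its underside.

How it is judged:
On the way, in this order (a step that is already met when the one before it is completed fails the run):
1. the loose panel's fastener is turned until its slot lines up with the ribs (value of joint wing_1 between -0.2 and 0.2 rad), for 0.1 s.
2. the panel is pressed home against the frame (value of joint panel_1 above 0.0065 m and contact force between the fingers and unit_1 above 4 N), for 0.2 s.
At the end, for the whole second after the job is handed in: The loose panel is within 1.5 mm of flush, its fastener within 0.2 rad of its mark, and the gripper's fingers still press on that module with over 4 N; the other module is as it was (panel home, fastener within 0.2 rad of its mark) (all of step 1 and all of step 2 and value of joint panel_2 above 0.0065 m and value of joint wing_2 between -0.2 and 0.2 rad); the arm keeps its last pose, push and grip.
It fails at once if the robot pushes on the module that is already screwed down (contact force between any of the arm, the fingers and unit_2 above 3 N).
It fails at once if a bystander is shifted by more than 30 mm (distance of any of jar, tipbox, timer from where it was at the start of the episode above 0.03 m).
It also fails if it takes over 48 s, if anything falls off the work surface, if the arm or the gripper's body presses on something with over 40 N, if the wrist force passes 120 N, or if a joint passes its speed limit or range.

## Working session

There is one attempt and no reset: what is moved stays moved. The work goes in short steps, Python scripts to look and compute and a shell command to move; the robot and the scene stay as the last step left them, time stands still between calls to the robot, and variables do not carry over. Pictures are saved under pics/ and viewed, and the job is handed in when it is done.

```bash
mkdir -p pics; python3 - <<'E'
from rig import r
import cv2
o=r.get_obs();print({k:o[k] for k in('t','eef_pos','tcp_rot','wrist_force','finger_gap')})
for n in('scene','top','wrist'):
    c=r.camera(n);cv2.imwrite(f'pics/{n}0.png',c['color']);print(n,{k:v for k,v in c.items() if k!='color'})
E
```

```text
{'t': 0.0, 'eef_pos': array([0.26637347, 0.59229103, 0.23016391]), 'tcp_rot': array([ 0.14773121,  0.69161561, -0.14901059,  0.69111445]), 'wrist_force': array([-1.11110385,  0.07693206, -0.84630659]), 'finger_gap': 0.08534834898915908}
scene {'vfov': 57.978431608609455, 'cx': 283.4091917266736, 'cy': 209.71729785276742, 'world_to_cam': array([[ 8.62924182e-01,  5.05331450e-01,  1.40738427e-03,
        -5.48320733e-01],
       [-3.58935953e-01,  6.10968211e-01,  7.05608126e-01,
         1.48485650e-01],
       [ 3.55706111e-01, -6.09391476e-01,  7.08600869e-01,
        -1.47549402e+00],
       [ 0.00000000e+00,  0.00000000e+00,  0.00000000e+00,
         1.00000000e+00]])}
top {'vfov': 53.87519510295824, 'cx': 274.81004400648914, 'cy': 202.44572984883925, 'world_to_cam': array([[-0.00698325, -0.99987298,  0.01432703,  0.01389126],
       [ 0.99848688, -0.00619063,  0.05464097, -0.62966252],
       [-0.05454534,  0.01468692,  0.99840328, -1.33194829],
       [ 0.        ,  0.        ,  0.        ,  1.        ]])}
wrist {'vfov': 68.19687235085578, 'cx': 275.05460501014664, 'cy': 215.63872776127937, 'tool_from_camera': array([[-8.66522029e-04,  3.01230989e-01, -9.53550806e-01,
        -1.42384952e-01],
       [ 9.99999622e-01,  1.92471507e-04, -8.47928935e-04,
         5.03530324e-04],
       [-7.18911108e-05, -9.53551181e-01, -3.01231042e-01,
        -7.74319701e-02],
       [ 0.00000000e+00,  0.00000000e+00,  0.00000000e+00,
         1.00000000e+00]])}
```

View pics/top0.png

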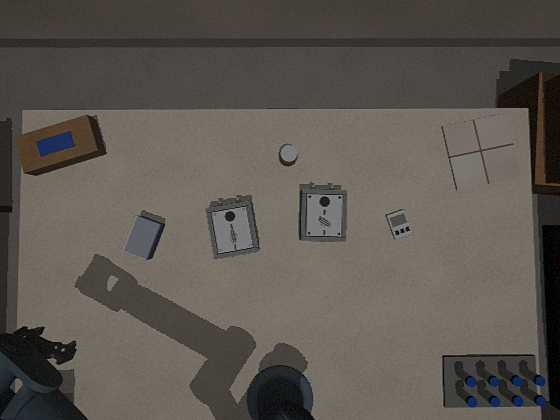

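View pics/scene0.png

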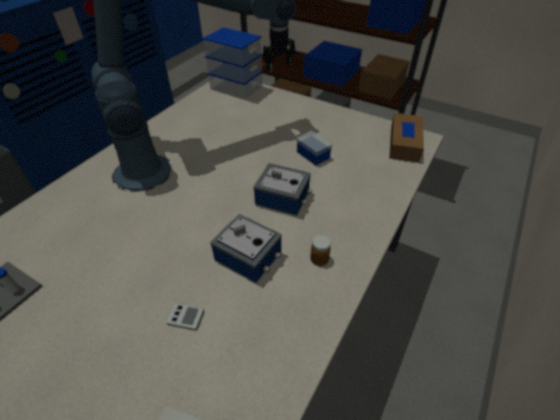

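View pics/wrist0.png

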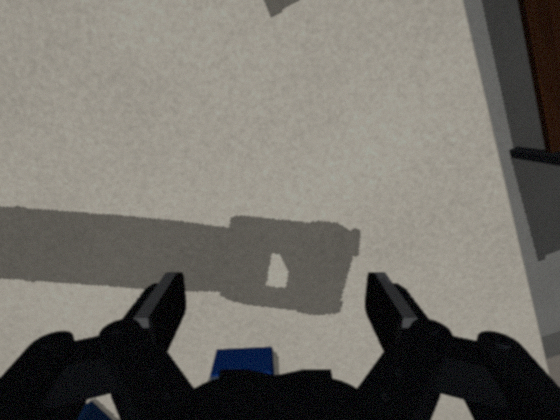

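The top view shows two modules, a left one at about (233,227) and a right one at about (324,214). I'll enlarge both.

```bash
python3 - <<'E'
import cv2,numpy as np
a=cv2.imread('pics/top0.png');s=cv2.imread('pics/scene0.png')
A=cv2.resize(a[180:270,195:275],None,fx=5,fy=5,interpolation=cv2.INTER_CUBIC)
B=cv2.resize(a[170:260,285:365],None,fx=5,fy=5,interpolation=cv2.INTER_CUBIC)
cv2.imwrite('pics/top_z.png',np.clip(np.hstack([A[:, :400],B[:, :400]])*1.5,0,255))
C=cv2.resize(s[155:285,200:320],None,fx=4.5,fy=4.5,interpolation=cv2.INTER_CUBIC)
cv2.imwrite('pics/scene_z.png',np.clip(C*1.5,0,255))
E
```

```text
[ WARN:0@0.081] global loadsave.cpp:1063 imwrite_ Unsupported depth image for selected encoder is fallbacked to CV_8U.
```

View pics/top_z.png

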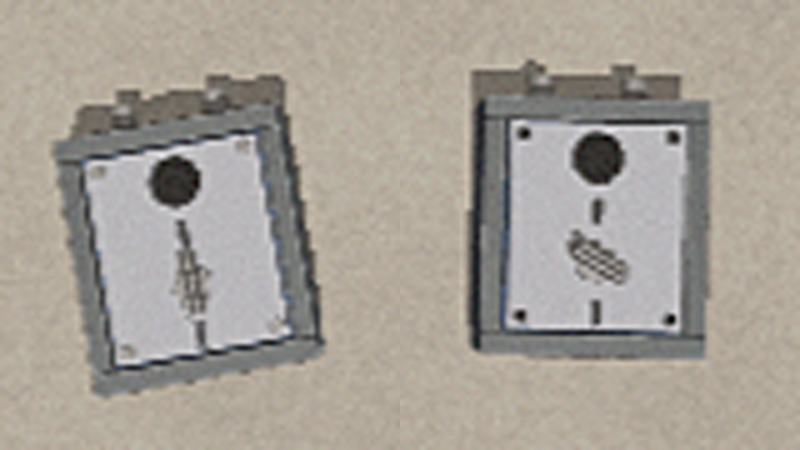

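View pics/scene_z.png

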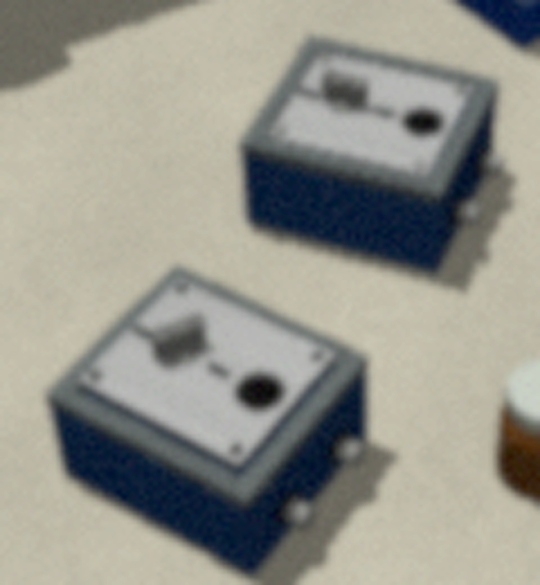

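The right module (centre about (324,214) in the top view) has four empty black corner holes and its wing is turned anticlockwise. The left one has screws and is aligned, so I leave it alone. Next I measure the right one.

```bash
cat > h.py <<'E'
import numpy as np,cv2
from scipy.spatial.transform import Rotation as R
def cam(c,o=None):
    H=c['color'].shape[0];f=H/2/np.tan(np.radians(c['vfov'])/2)
    if 'world_to_cam' in c: T=np.linalg.inv(c['world_to_cam'])
    else:
        W=np.eye(4);W[:3,:3]=R.from_quat(o['tcp_rot']).as_matrix();W[:3,3]=o['eef_pos'];T=W@c['tool_from_camera']
    return f,c['cx'],c['cy'],T
def plane(c,uv,z,o=None):
    f,cx,cy,T=cam(c,o);u,v=uv
    d=T[:3,:3]@np.array([(u-cx)/f,-(v-cy)/f,-1]);p=T[:3,3]
    return p+d*(z-p[2])/d[2]
def tri(c1,u1,c2,u2):
    A=[];b=[]
    P=[];D=[]
    for c,(u,v) in((c1,u1),(c2,u2)):
        f,cx,cy,T=cam(c);d=T[:3,:3]@np.array([(u-cx)/f,-(v-cy)/f,-1]);d/=np.linalg.norm(d)
        Q=np.eye(3)-np.outer(d,d);A.append(Q);b.append(Q@T[:3,3])
    return np.linalg.lstsq(np.vstack(A),np.hstack(b),rcond=None)[0]
E
python3 - <<'E'
from rig import r
from h import *
o=r.get_obs();print('tool y',R.from_quat(o['tcp_rot']).as_matrix()[:,1],o['joints'])
c=r.camera('top');s=r.camera('scene')
Z=lambda x,y:(285+(x-400+.5)/5-.5,170+(y+.5)/5-.5)
h={k:plane(c,Z(*v),.1) for k,v in dict(tl=(524,132),tr=(674,137),bl=(519,316),br=(670,319)).items()}
pad=plane(c,Z(598,158),.102);print(h,'\npad',pad)
w1=plane(c,Z(572,238),.126);w2=plane(c,Z(626,276),.126)
print('wing ends',w1,w2,(w1+w2)/2,np.hypot(*(w1-w2)[:2]),'ang',np.degrees(np.arctan2(*(w1-w2)[[1,0]])))
m=sum(h.values())/4;ax=h['tl']+h['tr']-h['bl']-h['br']
print('centre',m,'yaw',np.degrees(np.arctan2(ax[1],ax[0])))
r1=plane(c,Z(598,211),.103);r2=plane(c,Z(596,313),.103);print('ribs',r1,r2,(r1+r2)/2,np.degrees(np.arctan2(*(r1-r2)[[1,0]])))
S=lambda x,y:(200+(x+.5)/4.5-.5,155+(y+.5)/4.5-.5)
print('tri pad',tri(c,Z(598,158),s,S(259,391)))
print('pad z',plane(s,S(259,391),.102),'left pad',plane(c,(195+176/5,180+181/5),.094))
E
```

```text
tool y [ 0.41031265  0.9119436  -0.00155119] [ 9.73915093e-01  2.45687205e-01  1.55877128e+00 -1.90913309e-05
  1.33870590e+00 -1.74079211e-01]
{'tl': array([ 0.64437057, -0.09537469,  0.1       ]), 'tr': array([ 0.64073928, -0.18763804,  0.1       ]), 'bl': array([ 0.53171188, -0.09101286,  0.1       ]), 'br': array([ 0.52921145, -0.18345205,  0.1       ])} 
pad [ 0.62798768 -0.14040505  0.102     ]
wing ends [ 0.57865254 -0.12089831  0.126     ] [ 0.55566652 -0.15303018  0.126     ] [ 0.56715953 -0.13696425  0.126     ] 0.039507140174804556 ang 54.42139477132496
centre [ 0.58650829 -0.13936941  0.1       ] yaw -2.183525064969554
ribs [ 0.59546685 -0.13983122  0.103     ] [ 0.53325391 -0.13776755  0.103     ] [ 0.56436038 -0.13879939  0.103     ] -1.8998726017641239
tri pad [ 0.62865554 -0.14019467  0.10055715]
pad z [ 0.62997695 -0.14078994  0.102     ] left pad [0.58413165 0.14803085 0.094     ]
```

```bash
python3 -m inch '0.37 -0.94 0 -0.85 50;0.37 -0.94 0 -0.85 50;0.37 -0.94 0 -0.85 50;0.37 -0.94 0 -0.85 50;0.37 -0.94 0 -0.85 50;0.37 -0.94 0 -0.85 50;0.37 -0.94 0 -0.85 50;0.37 -0.94 0 -0.85 50;0.37 -0.94 0 -0.85 50;0.37 -0.94 0 -0.85 50;0.37 -0.94 0 -0.85 50;0.37 -0.94 0 -0.85 50' 40
python3 -m inch '0.54 -0.9 0 0 50;0 0 0 0 50;0 0 0 0 50'
cat > look.py <<'E'
import sys
from rig import r
from h import *
o=r.get_obs();c=r.camera('wrist');cv2.imwrite(f'pics/{sys.argv[1]}.png',c['color'])
y=R.from_quat(o['tcp_rot']).as_matrix()[:,1]
print(o['t'],o['eef_pos'],'yaw',np.degrees(np.arctan2(y[1],y[0])),o['wrist_force'],o['finger_gap'],o['joints'][5])
E
python3 look.py w1
```

```text
t: 1.75
eef_pos: [0.5335, -0.0861, 0.2314]
tcp_rot: [0.632, 0.318, -0.631, 0.318]
wrist_force: [1.0, 0.5, 0.7]
finger_gap: 0.0428
t: 2.12
eef_pos: [0.5649, -0.1374, 0.2309]
tcp_rot: [-0.631, -0.32, 0.631, -0.319]
wrist_force: [0.8, -0.5, 0.8]
finger_gap: 0.0431
2.125 [ 0.56492325 -0.13735305  0.23087564] yaw -36.2387286916846 [ 0.75766471 -0.49941944  0.76864678] 0.043067765028879414 0.19888364675103623
```

View pics/w1.png

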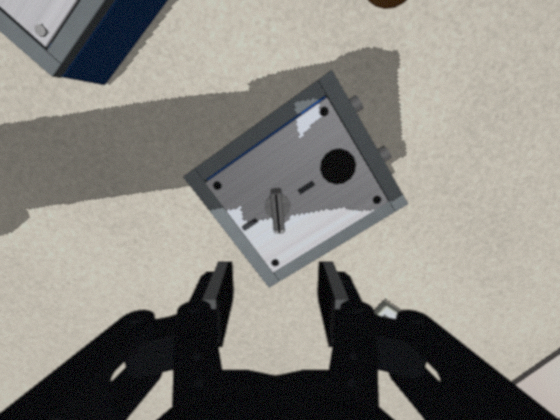

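The wrist view shows the wing nearly upright at about (278,210), with ribs at (250,224) and (306,187) and the pad at (338,166). I'll zoom in and measure.

```bash
python3 - <<'E'
import cv2
a=cv2.imread('pics/w1.png')[150:280,190:400]
cv2.imwrite('pics/w1z.png',cv2.convertScaleAbs(cv2.resize(a,None,fx=3.8,fy=3.8,interpolation=cv2.INTER_CUBIC),alpha=1.6))
E
```

```text
(no output)
```

View pics/w1z.png

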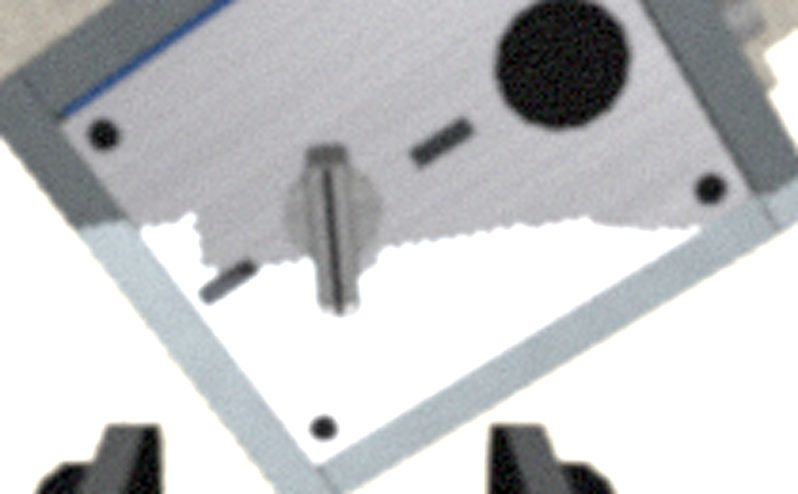

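```bash
python3 - <<'E'
from rig import r
from h import *
o=r.get_obs();c=r.camera('wrist')
Z=lambda x,y:(190+(x+.5)/3.8-.5,150+(y+.5)/3.8-.5)
a=plane(c,Z(325,165),.126,o);b=plane(c,Z(341,312),.126,o)
an=lambda p,q:np.degrees(np.arctan2(p[1]-q[1],p[0]-q[0]))
print('wing',a,b,(a+b)/2,np.linalg.norm(a-b),an(a,b))
r1=plane(c,Z(442,142),.103,o);r2=plane(c,Z(228,281),.103,o);print('ribs',r1,r2,(r1+r2)/2,np.linalg.norm(r1-r2),an(r1,r2))
p=plane(c,Z(563,63),.102,o);print('pad',p,an(p,(r1+r2)/2))
h1=plane(c,Z(104,134),.1,o);h2=plane(c,Z(710,189),.1,o);print('ctr',(h1+h2)/2)
E
```

```text
wing [ 0.57555837 -0.12119415  0.126     ] [ 0.55854061 -0.15053604  0.126     ] [ 0.56704949 -0.1358651   0.126     ] 0.03391977562266499 59.887044179375444
ribs [ 0.59764554 -0.13727511  0.103     ] [ 0.53627455 -0.13499174  0.103     ] [ 0.56696004 -0.13613342  0.103     ] 0.061413449885746284 -2.13075782330814
pad [ 0.63052737 -0.13865392  0.102     ] -2.2706331076772277
ctr [ 0.58848372 -0.13729011  0.1       ]
```

```bash
python3 -m inch '0.02 0.02 -0.6 0.6 50;0 0 -0.6 0 50;0 0 -0.5 0 50;0 0 -0.2 0 50;0 0 -0.13 0 50;0 0 0 0 50;0 0 0 0 50' 40
python3 look.py w2
```

```text
t: 3.1
eef_pos: [0.5672, -0.1367, 0.1108]
tcp_rot: [0.614, 0.352, -0.613, 0.353]
wrist_force: [0.7, 0.1, -0.5]
finger_gap: 0.0429
3.1 [ 0.56722665 -0.1367016   0.11076915] yaw -30.220716196465307 [ 0.74590454  0.06106395 -0.54613045] 0.04286283597195013 0.09671552281646709
```

View pics/w2.png

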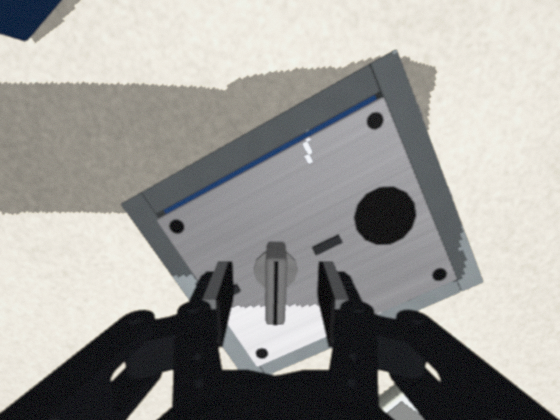

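The wing is centred between the fingers, with its slot upright at x about 276. I lower slightly and close.

```bash
python3 -m inch '0 0 -0.06 0 50;0 0 0 0 20;0 0 0 0 0;0 0 0 0 0;0 0 0 0 0;0 0 0 0 0' 50; python3 look.py w3
```

```text
t: 3.9
eef_pos: [0.5671, -0.1368, 0.1061]
tcp_rot: [0.614, 0.352, -0.613, 0.353]
wrist_force: [5.3, -1.8, -3.0]
finger_gap: 0.0087
3.9 [ 0.56709436 -0.13676623  0.10607404] yaw -30.232957416410898 [ 5.25283712 -1.7698123  -2.98226477] 0.008686606097459255 0.0967295476770054
```

View pics/w3.png

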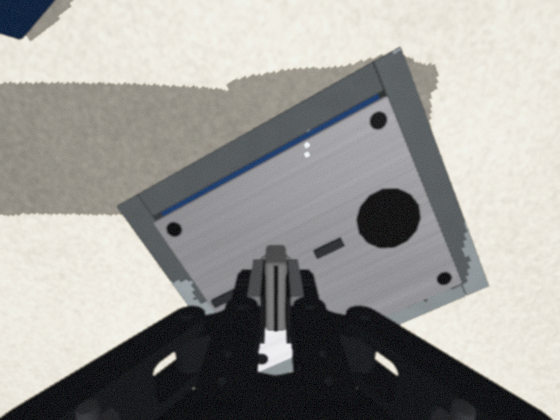

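```bash
python3 -m inch '0 0 0.01 -0.75 0;0 0 0 -0.8 0;0 0 0 -0.8 0;0 0 0 -0.8 0;0 0 0 -0.8 0;0 0 0 -0.8 0;0 0 0 -0.8 0;0 0 0 -0.65 0;0 0 0 0 0;0 0 0 0 0'; python3 look.py w4
```

```text
t: 5.2
eef_pos: [0.5678, -0.1379, 0.1062]
tcp_rot: [0.708, -0.015, -0.705, -0.013]
wrist_force: [9.0, -7.6, -9.8]
finger_gap: 0.0088
5.2 [ 0.5677836  -0.13785791  0.10616159] yaw -92.24862628004858 [ 8.95429688 -7.60204989 -9.84285359] 0.008778242176390347 1.1788517958302622
```

View pics/w4.png

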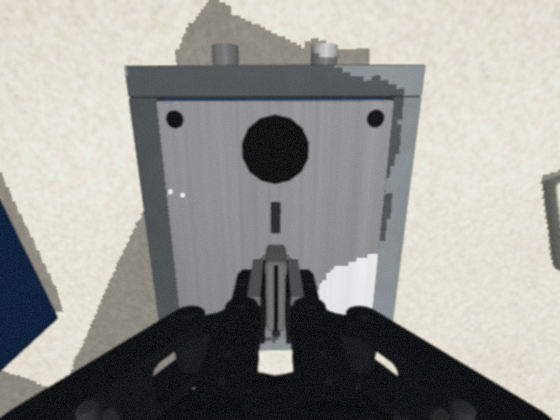

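The slot lines up with the visible rib and the pad, all at x about 276. I press down in small steps while still holding the wing.

```bash
python3 -m inch '0.01 -0.01 0 0 0;0 0 -0.04 0 0;0 0 -0.04 0 0;0 0 -0.04 0 0;0 0 0 0 0' 80; python3 -m inch '0 0 -0.03 0 0;0 0 -0.03 0 0;0 0 0 0 0;0 0 0 0 0'; python3 look.py w5
```

```text
t: 5.88
eef_pos: [0.5679, -0.1379, 0.1015]
tcp_rot: [0.708, -0.014, -0.706, -0.013]
wrist_force: [-0.7, -1.6, 9.1]
finger_gap: 0.0083
t: 6.38
eef_pos: [0.568, -0.138, 0.0984]
tcp_rot: [0.707, -0.014, -0.706, -0.013]
wrist_force: [-1.6, -2.3, 11.4]
finger_gap: 0.0083
6.375 [ 0.56796329 -0.13798194  0.09844104] yaw -92.217935269933 [-1.60138825 -2.25519163 11.3691122 ] 0.008302775084185659 1.1784021018902269
```

View pics/w5.png

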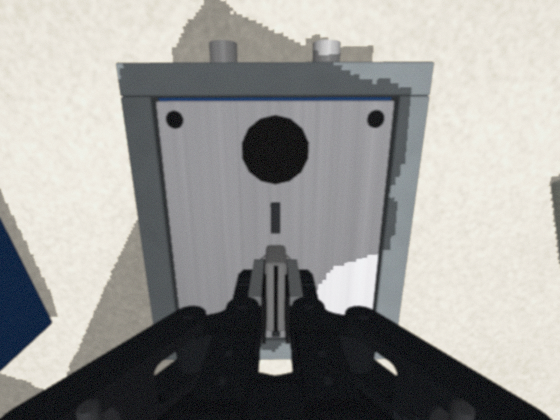

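The panel moves with the tool: the pad stays at (275,150) while the rim grows. The force matches the spring, so there is no pin stop. I continue to the hard stop.

```bash
python3 -m inch '0 0 -0.02 0 0;0 0 -0.01 0 0;0 0 0 0 0'; python3 -m inch '0 0 -0.015 0 0;0 0 0 0 0;0 0 0 0 0';python3 -m inch '0 0 -0.015 0 0;0 0 0 0 0;0 0 0 0 0'; python3 look.py w6
```

```text
t: 6.8
eef_pos: [0.568, -0.138, 0.0979]
tcp_rot: [0.707, -0.014, -0.707, -0.013]
wrist_force: [-8.1, 0.2, 19.8]
finger_gap: 0.0083
t: 7.18
eef_pos: [0.568, -0.138, 0.0979]
tcp_rot: [0.707, -0.014, -0.707, -0.013]
wrist_force: [-9.6, -0.2, 24.8]
finger_gap: 0.0081
t: 7.55
eef_pos: [0.5681, -0.138, 0.0978]
tcp_rot: [0.707, -0.014, -0.707, -0.013]
wrist_force: [-13.1, 1.2, 28.8]
finger_gap: 0.008
7.55 [ 0.56806902 -0.13798788  0.09784735] yaw -92.18685013941804 [-13.09042256   1.16121369  28.84872983] 0.008015482351195572 1.1783905728160706
```

View pics/w6.png

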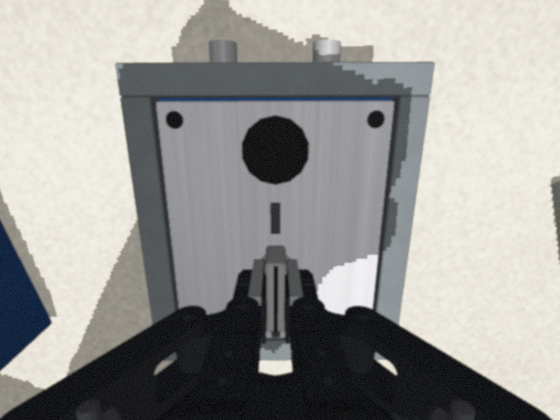

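The hard stop came after about 8.2 mm of travel, and the force is now 29 N. I check flushness in the scene view and with the rim and plate geometry in the wrist view.

```bash
python3 - <<'E'
from rig import r
from h import *
s=r.camera('scene')['color'];t=r.camera('top')['color']
A=cv2.resize(s[205:285,200:300],(500,400),interpolation=cv2.INTER_CUBIC)
B=cv2.resize(t[170:260,285:345],(267,400),interpolation=cv2.INTER_CUBIC)
cv2.imwrite('pics/s7.png',cv2.convertScaleAbs(np.hstack([A,B]),alpha=1.6))
o=r.get_obs();c=r.camera('wrist')
p=lambda uv,z:plane(c,uv,z,o)
for z in(.092,.1):print('hole pitch',z,p((375.5,118.5),z)-p((174.5,119.5),z))
# rim outer far corners at .092 
print('rim w',np.linalg.norm(p((433,62),.092)-p((117,64),.092)),'plate w',np.linalg.norm(p((394,100),.092)-p((154,100),.092)),np.linalg.norm(p((394,100),.1)-p((154,100),.1)))
print(o['t'],o['eef_pos'],o['wrist_force'])
E
```

```text
hole pitch 0.092 [-0.0030598  -0.09166401  0.        ]
hole pitch 0.1 [-0.00289467 -0.08671732  0.        ]
rim w 0.13705436327938078 plate w 0.10760800269324877 0.10180088344335082
7.7 [ 0.56805915 -0.13801594  0.09784271] [-13.44212129   1.81872998  29.14837539]
```

View pics/s7.png

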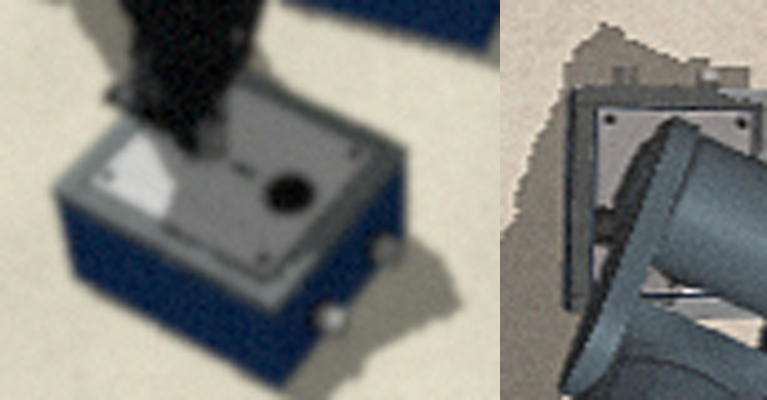

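The scene view shows the plate flush with the rim. The plate width measures 107.6 mm when assumed at z = 92 mm (it should be 108) and 101.8 mm at z = 100 mm, so it is home. Handing in.

```bash
python3 - <<'E'
from rig import r
print(r.sign_off())
E
```

```text
the job is handed in; nothing more can be done
None
```

The loose panel (the module on the robot's right, with empty corner holes) is pressed home with its fastener on its mark. I handed the job in at about 7.7 s with the gripper still holding it down; no verdict is reported.

**What I did:** I gripped the fastener's wing, turned it 62° clockwise until its slot lined up with the ribs, then pressed the panel down while still holding the wing.

**Last checks:**
- **Fastener:** the slot, the visible rib and the pad were all in line in the wrist view. The gripper's angle was -92.2°, which matches the measured rib line of about -2.1° plus the 90° gripper offset.
- **Panel home:** it travelled about 8.2 mm to a hard stop. It passed 1.5 mm, where the pin would have stopped it if the wing were off its mark. The plate looks flush with the rim in the scene view, and its measured width fits z = 92 mm (107.6 mm against 108).
- **Push:** 29 N downwards, plus about 13 N of sideways load towards -x that I left in place.
- **Other things:** I planned no contact with the other module or the loose items. The wrist force showed nothing unexpected, but I did not re-measure where they sit.

**Disagreements:** the top and wrist cameras differed by about 2–3 mm on the fastener axis. They also differed by 5° on the wing's starting angle (54° against 60°). I used the closer wrist view for the angle, and the grip on the wing agreed with it.

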